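# Overhang the drilled strap on the bench plate

### The arm

A 6-joint arm with a two-finger parallel gripper is mounted at the origin on the work surface. World frame = base frame: x ahead of the robot, y to its left, z up, the work surface at z = 0. Lengths are in m, angles in rad, forces in N, time in s.
With the tool pointing down it reaches from about 0.35 to 0.85 m from the base axis. Payload 8.1 kg.
Tool frame: the origin (TCP) lies at the very end of the fingers, on their centre line; the grasp point (between the pads) lies 19 mm behind it (grip_depth is the distance from the TCP to the grasp point, in m); z points along the fingers, y is the line along which they close (so a half turn about z gives the same grasp; the last joint's range is limited). The gripper opens to 93 mm and grips with 3 to 60 N. Pads are 15 mm wide; open, the fingers measure 128 mm over their backs; the gripper's body (75 mm by 188 mm) begins 65 mm behind the grasp point.
Start: joints at [1.203, 0.13, 1.488, -0, 1.523, -0.085], TCP at [0.167, 0.576, 0.219] pointing down, gripper open.
Joint ranges: [-2.96, 2.96], [-0.89, 2.26], [0.02, 2.5], [-1.34, 4.48], [0, 2.73], [-2.66, 2.66]. Speed limits (rad/s): [2.39, 2.39, 2.79, 3.14, 3.14, 3.14].

### API

Orientations are given as a unit quaternion [w, x, y, z].
In Python, from cell import goto, movel, set_joints, set_gripper, sleep, solve_ik, sense, snapshot, camera_model, PlanningError, job_done, grip_depth gives the robot as it stands. Calls block until the motion is done:
- goto(position, orientation): joint-space move of the TCP to a pose.
- movel(position, rotation=None, vel=0.15): straight line of the TCP; rotation=None keeps the orientation; vel is the mean speed in m/s.
- set_joints(angles): joint-space move.
- set_gripper(opening, squeeze=None): finger opening in m; squeeze is the grip in N (None keeps the last); returns when the fingers have stopped.
- sleep(seconds).
- solve_ik(position, orientation): joint angles nearest the present ones, or None.
- sense(): the state.
- snapshot(name): name is "scene" or "top" or "wrist"; returns the picture (420x560x3 uint8, red, green, blue); there is no depth.
- camera_model(name): a dict with "vertical_fov" (degrees; the focal length in pixels is half the picture's height over the tangent of half this angle, whatever the lens; pixels are square), "cx", "cy" (the principal point, pixels), "rvec" (rotation vector, rad) and "tvec" (3), from world to camera coordinates, as OpenCV has them. Camera axes: x right, y down, z forward; pixel columns grow to the right and rows downward; lengths in m; the calibration is good to about 2 mm. A picture is of the moment at which its call begins: read the wrist's pose just before it. camera_model takes no time and is no camera call; for the wrist camera it gives the pose at the moment of the call.
A pose or a line that the arm cannot do raises PlanningError and nothing moves.
- job_done(): hands the job in; it is judged then, once.
The state is a dict: "time": time; "q": joint angles; "qd": joint speeds; "tau": joint torques, N m; "eef_pos": TCP position; "orientation": TCP orientation; "force": force on the tool from outside, world axes, zero at the start; "wrist_torque": the same for the moment, N m; "opening": finger opening in m; "grasp_force": force on a finger pad.
Only numpy, scipy, OpenCV 4.12 (cv2) and the standard library are available. Lean on these libraries where they do the work, as an engineer would, in place of code of your own. Each camera call takes 0.05 s, during which the arm holds its last target. There are 200 camera calls.

### The job

Two flat metal straps lie on the thick bench plate; slide the drilled one, without lifting it off the plate, towards the plate's edge on the robot's right until the line scribed across it lies right over that edge, so that 40 mm of strap with the whole big hole sticks out, square to the edge. Leave it lying flat like that and take the hand away. Leave the plain strap, the plate and everything else where they are.

Things in the scene. Friction and masses are not known exactly. Their poses are not given: they have to be found in the camera images.
- bench_plate: Fixed dark steel plate, 340 mm (its x) by 260 mm (its y), 40 mm thick, its yaw within 15 degrees of the robot's axes. Origin: centre of its underside, at bench height; its top is 40 mm above. The working edge is the 340 mm long side at y = -130 mm, on the robot's right: the strap is slid towards the plate's -y.
- plate_edge (a point): Midpoint of the plate's working edge (robot's right), at the height of the plate's top. Axes as the plate's: x along the edge, -y straight out over the edge.
- strap: Strap to slide: bare metal, 70 (its x) x 150 (its y) x 6 mm, about 0.45 kg, loose, flat on the plate. Origin: centre of its underside. A 22 mm hole at y = -55 mm near the front end (y = -75, the end to stick out), two 11 mm holes (x = -18, 18) at y = 55 near the rear end (y = 75). Line scribed across its top at y = -35. Starts wholly on the plate, up to 14 degrees out of square, 15 to 70 mm short of the edge.
- strap_line (a point): Middle of the scribed line, on the strap's top face (6 mm above the plate); axes as the strap's. It must come over the working edge.
- strap_rear (a point): Middle of the strap's rear end face (70 mm wide, 6 mm high), at half its height; axes as the strap's.
- blank: The other strap, plain: same 70 x 150 x 6 mm outline and metal, no holes, no line. Origin: centre of its underside. Lies beside the drilled strap on the plate, on either side of it, at least 15 mm clear of it. Must stay.
- socket: Steel socket, a tube 28 mm in diameter and 45 mm tall, standing on the plate near its end nearest the robot. Origin: centre of its underside.
- bolt: Steel bolt standing on its head on the plate near its far end: head 30 mm across and 10 mm high, shank 14 mm, 55 mm tall in all. Origin: centre of its underside.
- wrench: Spanner, 190 mm long (its x), lying on the bench on the robot's right of the plate. Origin: its middle, underside.
- screwdriver: Screwdriver, 200 mm long (its x), lying on the bench on the robot's left. Origin: its middle, underside.
- spray_can: Upright spray can, 66 mm in diameter, 190 mm tall, on the bench to the left. Origin: centre of its underside.
- grease_tin: Round tin, 84 mm in diameter, 70 mm tall, on the bench to the right. Origin: centre of its underside.
There are look-alikes about, which are no part of the job. There is more than one size of the grease_tin; the one meant has the size given above.

How it is judged:
By the outcome, as a careful person would: the job done as asked, in the order asked, and still so for the second after the job is handed in, with the robot touching nothing.
It also fails if it takes over 42 s, if anything falls off the work surface, if the arm or the gripper's body presses on something with over 40 N, if the wrist force passes 120 N, or if a joint passes its speed limit or range.

## Working session

There is one attempt and no reset: what is moved stays moved. The work goes in short steps, each a Python script; the robot and the scene stay as the last script left them, time stands still between calls to the robot, and variables do not carry over. Pictures are saved under pics/ and viewed, at most 10 in all, crops included, and the job is handed in when it is done.

```bash
ls; mkdir -p pics
cat > h.py <<'E'
import numpy as np, cv2
from cell import *
def shot(cam,name):
    m=camera_model(cam); im=snapshot(cam); cv2.imwrite(f'pics/{name}.png',im[...,::-1]); return im,m
def K(m):
    f=210/np.tan(np.radians(m['vertical_fov'])/2)
    return f
def ray(m,px,z):
    R=cv2.Rodrigues(np.array(m['rvec'],float))[0]; t=np.array(m['tvec'],float)
    px=np.atleast_2d(np.array(px,float)); f=K(m)
    d=np.c_[(px[:,0]-m['cx'])/f,(px[:,1]-m['cy'])/f,np.ones(len(px))]@R
    c=-R.T@t
    return c+d*((z-c[2])/d[:,2])[:,None]
def proj(m,P):
    R=cv2.Rodrigues(np.array(m['rvec'],float))[0]; p=np.atleast_2d(P)@R.T+np.array(m['tvec']); f=K(m)
    return np.c_[p[:,0]/p[:,2]*f+m['cx'],p[:,1]/p[:,2]*f+m['cy']]
E
python3 - <<'E'
from h import *
import pickle
for c in ['top','scene']:
    im,m=shot(c,c); print(c,m); pickle.dump(m,open(f'pics/{c}.pkl','wb'))
s=sense();print(s['time'],s['force'],s['opening'],s['orientation'])
a=cv2.imread('pics/top.png');cv2.imwrite('pics/top2.png',cv2.resize(a,(800,600)))
E
```

```text
pics
top {'vertical_fov': 51.60445604071178, 'cx': 276.89553183568836, 'cy': 222.28056845045157, 'rvec': array([ 2.10753368, -2.14527025,  0.21114654]), 'tvec': array([-0.04068492,  0.50441372,  1.07506431])}
scene {'vertical_fov': 45.53205941411247, 'cx': 277.9845458340409, 'cy': 222.768487100439, 'rvec': array([ 0.78037533,  2.44186396, -1.3061409 ]), 'tvec': array([ 0.46973971, -0.10516631,  1.58000595])}
0.1 [ 0.44465987 -0.96947768 -0.00996645] 0.09291351616860337 [-1.73467150e-04  1.40910311e-01  9.90022024e-01 -8.04377988e-04]
```

View pics/top.png

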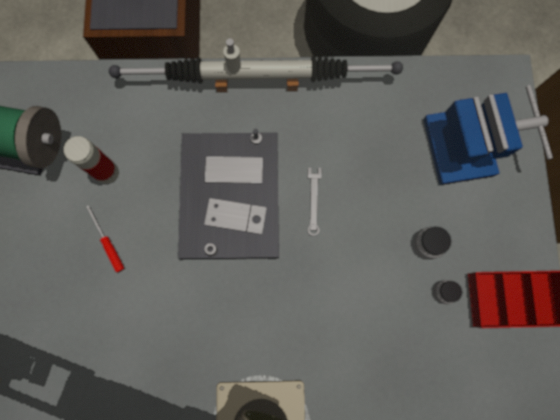

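View pics/scene.png

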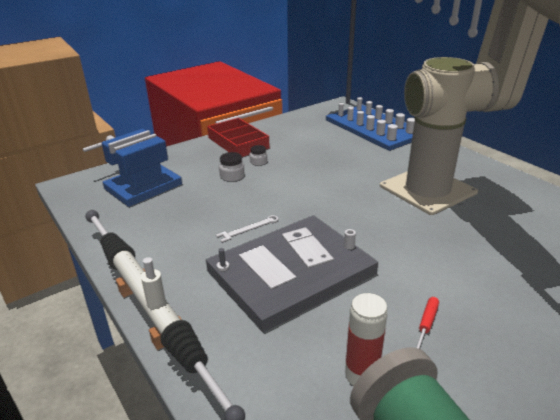

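The top view shows two straps on the plate:
- Plain strap at (234,169): no holes, so this is the blank.
- Drilled strap at (236,216): big hole at (256,219), scribed line at about x=247 and two small holes at the left. This is the one to move.

The socket is at (210,248) and the bolt at (256,136). I'll measure roughly from this view, then look from close by with the wrist camera.

```bash
cat > m1.py <<'E'
from h import *
import sys
im,m=shot('top','t1') 
pl=ray(m,[(181,134),(277,132),(279,257),(179,258)],.04); print(pl.round(3))
g=cv2.cvtColor(im,cv2.COLOR_RGB2GRAY)
mask=((g>140)).astype(np.uint8); mask[:,:183]=0; mask[:,275:]=0; mask[:136]=0; mask[256:]=0
for c in cv2.findContours(mask,0,2)[0]:
    if cv2.contourArea(c)<300: continue
    P=ray(m,c[:,0],.046)[:,:2]
    r=cv2.minAreaRect((P*1000).astype(np.float32)); print(r, cv2.boundingRect(c))
print('hole',ray(m,[(256,219)],.046).round(4),'socket',ray(m,[(210,248)],.085).round(3))
E
python3 m1.py
```

```text
[[ 0.753  0.205  0.04 ]
 [ 0.754 -0.055  0.04 ]
 [ 0.414 -0.053  0.04 ]
 [ 0.416  0.203  0.04 ]]
((513.8110961914062, 3.478544235229492), (35.89909362792969, 68.20733642578125), 79.9901351928711) (248, 206, 18, 27)
((527.7025146484375, 78.75994873046875), (104.98892211914062, 67.8266830444336), 79.55968475341797) (206, 199, 44, 31)
((648.703369140625, 62.378963470458984), (145.92486572265625, 67.04900360107422), 87.71683502197266) (206, 157, 56, 26)
hole [[0.5136 0.0044 0.046 ]] socket [[0.435 0.117 0.085]]
```

```bash
cat >> h.py <<'E'
def quat(strap_yaw):  # tool down, tool y along strap x
    a=strap_yaw+np.pi/2; return [0,np.cos(a/2),np.sin(a/2),0]
E
python3 - <<'E'
from h import *
import pickle
goto([.525,.05,.27],quat(np.radians(-10.5)))
s=sense(); print(s['time'],s['q'].round(2) if hasattr(s['q'],'round') else s['q'],s['eef_pos'])
im,m=shot('wrist','w1'); pickle.dump(m,open('pics/w1.pkl','wb'))
E
```

```text
2.425 [-0.   -0.08  1.61  0.    1.61  0.18] [0.52492095 0.05079103 0.2699059 ]
```

View pics/w1.png

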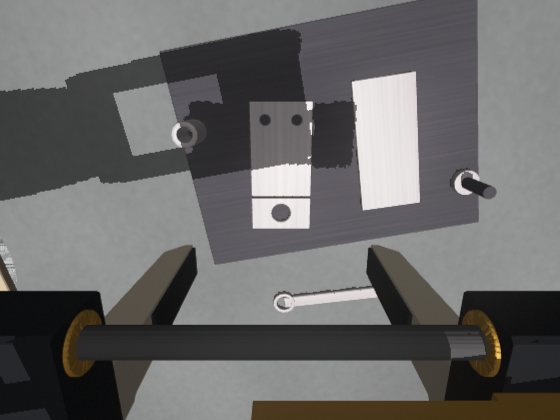

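The wrist view confirms it. The drilled strap spans (250–312, 101–229), with its line at row 197, big hole (281,212) and small holes (265,120) and (297,120). The blank is at (388,140), and the working edge runs from (217,263) to (478,222).

```bash
cat > m2.py <<'E'
from h import *
def subedge(g,p0,p1,half=10,n=40,sign=0,thr=8):
    """refine a roughly given line: strongest gradient along normals, robust fit -> 2 points"""
    p0,p1=np.array(p0,float),np.array(p1,float); u=(p1-p0)/np.linalg.norm(p1-p0); nn=np.array([-u[1],u[0]])
    s=np.arange(-half,half+.01,.25); pts=[]
    for t in np.linspace(.03,.97,n):
        q=(p0+(p1-p0)*t)+s[:,None]*nn
        v=cv2.remap(g,q[:,0].astype(np.float32)[None],q[:,1].astype(np.float32)[None],1)[0].astype(float)
        d=np.gradient(cv2.GaussianBlur(v[None],(0,0),3)[0])
        d=d*sign if sign else abs(d)
        i=d.argmax()
        if d[i]>thr/8: pts.append(q[i])
    pts=np.array(pts,np.float32)
    l=cv2.fitLine(pts,cv2.DIST_HUBER,0,.01,.01).ravel(); res=abs((pts-l[2:])@np.array([-l[1],l[0]]))
    pts=pts[res<1.5]; l=cv2.fitLine(pts,cv2.DIST_HUBER,0,.01,.01).ravel(); d=l[:2]*np.sign(l[:2]@u)
    return np.array([l[2:]+d*((p-l[2:])@d) for p in (p0,p1)]),len(pts)
E
python3 - <<'E'
from m2 import *
import pickle
m=pickle.load(open('pics/w1.pkl','rb')); im=cv2.imread('pics/w1.png'); g=cv2.cvtColor(im,cv2.COLOR_BGR2GRAY).astype(np.float32)
R=cv2.Rodrigues(m['rvec'])[0]; print('cam',-R.T@m['tvec'],R[2])
def L(n,a,b,z,h=8):
    p,k=subedge(g,a,b,h); P=ray(m,p,z)[:,:2]; d=P[1]-P[0]; print(n,k,p.round(1).tolist(),P.round(4).tolist(),np.degrees(np.arctan2(d[1],d[0])).round(2)); return P
L('edge',(225,262),(470,223),.04)
L('left',(251,172),(252,225),.046,5)
L('right',(311,168),(309,225),.046,5)
L('front',(256,228),(306,228),.046,5)
L('rear',(256,101),(300,101),.046,5)
print(g[190:204,270].astype(int),g[190:204,295].astype(int))
print(ray(m,[(251,197),(310,197),(281,212),(265,120),(297,120)],.046).round(4)[:,:2].tolist())
print('socket top',ray(m,[(188,134)],.085),'blank',ray(m,[(353,82),(363,209)],.046))
E
```

```text
cam [0.54006275 0.13214272 0.4343484 ] [-0.05365686 -0.29048565 -0.95537377]
edge 39 [[225.1, 262.7], [470.0, 222.8]] [[0.4321, -0.0513], [0.7452, -0.0531]] -0.35
left 40 [[250.9, 172.0], [252.3, 225.0]] [[0.4906, 0.0606], [0.4785, -0.0045]] -100.52
right 39 [[310.5, 168.0], [309.1, 225.0]] [[0.5601, 0.0526], [0.5472, -0.0172]] -100.44
front 40 [[256.0, 228.3], [306.0, 228.2]] [[0.4821, -0.0096], [0.5428, -0.0208]] -10.46
rear 40 [[256.0, 101.2], [300.0, 101.3]] [[0.5126, 0.1372], [0.5603, 0.1283]] -10.46
[235 235 235 235 234 221 130  76 166 234 234 234 234 233] [235 235 234 234 234 220 130  78 165 234 233 233 233 232]
[[0.4844, 0.0308], [0.554, 0.0179], [0.5163, 0.0056], [0.5184, 0.1157], [0.5537, 0.1092]]
socket top [[0.44060092 0.11797724 0.085     ]] blank [[ 0.62018346  0.1375991   0.046     ]
 [ 0.61479212 -0.00866917  0.046     ]]
```

Run:
```python
from h import *
import pickle
q0=quat(np.radians(-10.47)); c=[.5256,.0587]
movel(c+[.10],q0,vel=.2); movel(c+[.0418],q0,vel=.08); sleep(.2)
s=sense(); print(s['eef_pos'],s['force'])
set_gripper(.0,15); s=sense(); print(s['opening'],s['grasp_force'],s['eef_pos'],s['force'])
if abs(s['opening']-.07)<.004:
    movel([.5192,-.0166,.0418],quat(np.radians(-.35)),vel=.05); sleep(.3)
s=sense(); print(s['time'],s['opening'],s['grasp_force'],s['eef_pos'],s['force'])
im,m=shot('wrist','w2'); pickle.dump(m,open('pics/w2.pkl','wb'))
```

```text
[0.52570031 0.0587011  0.04179151] [ 0.32392588 -1.02594256  0.4475985 ]
0.06949573176513157 15.00003308057785 [0.52561064 0.05868815 0.04184879] [-0.94727748  0.21312692 -0.12310273]
7.0167 0.0697211025137831 14.999666064977646 [ 0.51923324 -0.01673547  0.04184039] [ 0.29397485 -0.3603838   1.87425523]
```

View pics/w2.png

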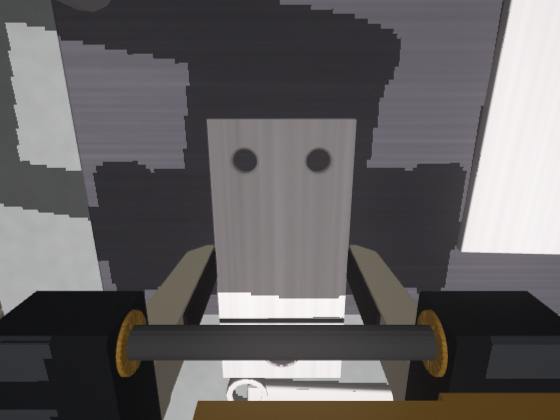

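The strap is held and has slid out; its line at row 319 sits near the edge, but the rod partly hides it. I'll release, rise straight up, step back and measure.

Run:
```python
from h import *
import pickle
p=sense()['eef_pos']
set_gripper(.09); movel([p[0],p[1],.12],vel=.1); movel([.52,-.02,.27],vel=.25); sleep(.2)
s=sense(); print(s['time'],s['eef_pos'],s['force'])
im,m=shot('wrist','w3'); pickle.dump(m,open('pics/w3.pkl','wb'))
```

```text
9.525 [ 0.51895796 -0.01982098  0.26761541] [-0.65006658 -0.18467069 -0.66075139]
```

View pics/w3.png

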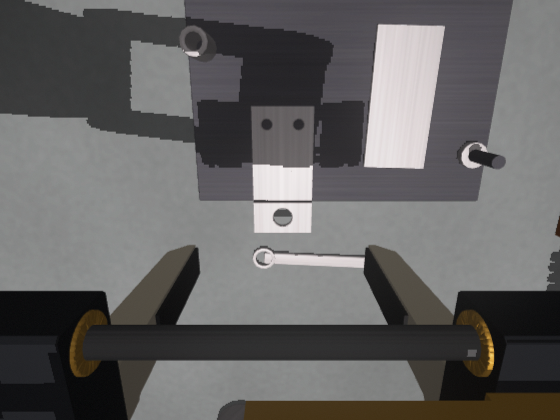

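The strap now sticks out with its whole hole past the edge. The line at row ~202 (253–312) meets the edge at row ~200.5. Next I'll measure it.

```bash
cat > m3.py <<'E'
from m2 import *
import pickle,sys
n=sys.argv[1]
m=pickle.load(open(f'pics/{n}.pkl','rb')); g=cv2.cvtColor(cv2.imread(f'pics/{n}.png'),cv2.COLOR_BGR2GRAY).astype(np.float32)
def L(k,a,b,z,h=5):
    p,c=subedge(g,a,b,h); P=ray(m,p,z)[:,:2]; d=P[1]-P[0]; print(k,c,p.round(1).tolist(),P.round(4).tolist(),np.degrees(np.arctan2(d[1],d[0])).round(2)); return P
e1=L('edgeL',(204,201),(246,201),.04); e2=L('edgeR',(320,201),(474,201),.04)
f=L('front',(257,233),(308,233),.046)
L('left',(253,170),(254,228),.046); L('right',(313,170),(312,228),.046); L('rear',(256,106),(308,106),.046)
col=255-g[196:208,262:306].mean(1); col-=np.median(col); col[col<25]=0; r=(col*np.arange(196,208)).sum()/col.sum()
print('line row',r,col.astype(int))
ln=ray(m,[(257,r),(308,r)],.046)[:,:2]; print(ln)
a,b=e1[0],e2[1]; d=(b-a)/np.linalg.norm(b-a); nn=np.array([-d[1],d[0]])
print('line off edge mm',((ln-a)@nn*1000).round(2),'front',((f-a)@nn*1000).round(2))
E
python3 m3.py w3
```

```text
edgeL 40 [[204.0, 200.2], [246.0, 200.3]] [[0.424, -0.0515], [0.4751, -0.0518]] -0.33
edgeR 40 [[320.0, 201.0], [474.0, 200.8]] [[0.565, -0.0533], [0.7516, -0.054]] -0.22
front 40 [[257.0, 232.3], [308.0, 232.2]] [[0.4878, -0.0912], [0.5506, -0.0915]] -0.3
left 40 [[252.2, 170.0], [253.8, 228.0]] [[0.4844, -0.0134], [0.484, -0.0856]] -90.3
right 39 [[312.3, 170.0], [310.7, 228.0]] [[0.5543, -0.0138], [0.5539, -0.0859]] -90.37
rear 40 [[256.0, 105.8], [308.0, 105.7]] [[0.4909, 0.0583], [0.5482, 0.0579]] -0.39
line row 201.10776440080915 [  0   0   0   0  72 168 109   0   0   0   0   0]
[[ 0.48894128 -0.05115433]
 [ 0.54998079 -0.05150061]]
line off edge mm [0.82 0.94] front [-39.2  -39.06]
```

Square to within 0.1° and about 0.9 mm short. There's time for one small regrip to correct it.

```bash
python3 - <<'E'
from h import *
import pickle
q=quat(np.radians(-.33)); x,y=.5192,-.0167
movel([x,y,.10],q,vel=.2); movel([x,y,.0418],q,vel=.08); sleep(.2); set_gripper(0,15); y1=sense()['eef_pos'][1]
movel([x,y-.0009,.0418],q,vel=.01); sleep(.3); p=sense()['eef_pos']; print(p,y1,sense()['opening'])
set_gripper(.09); movel([p[0],p[1],.12],vel=.1); movel([.52,-.02,.27],vel=.25); sleep(.4)
s=sense(); print(s['time'],s['eef_pos'])
im,m=shot('wrist','w4'); pickle.dump(m,open('pics/w4.pkl','wb'))
E
python3 m3.py w4
```

```text
[ 0.5192488  -0.01742776  0.04184949] -0.016680000043382985 0.06967142513844375
15.325 [ 0.51970086 -0.01995893  0.26924638]
edgeL 40 [[204.0, 200.0], [246.0, 200.0]] [[0.4251, -0.0518], [0.4763, -0.0521]] -0.35
edgeR 40 [[320.0, 200.0], [474.0, 200.0]] [[0.5665, -0.0527], [0.7542, -0.0538]] -0.35
front 40 [[257.0, 232.2], [308.0, 232.3]] [[0.489, -0.092], [0.5521, -0.0924]] -0.34
left 40 [[251.2, 170.1], [252.8, 228.0]] [[0.4844, -0.0139], [0.484, -0.0864]] -90.31
right 39 [[311.0, 169.9], [309.5, 227.9]] [[0.5543, -0.0142], [0.5539, -0.0867]] -90.33
rear 40 [[256.0, 106.2], [308.0, 106.3]] [[0.4921, 0.0576], [0.5496, 0.0572]] -0.37
line row 201.10710751772856 [  0   0   0   0  72 168 109   0   0   0   0   0]
[[ 0.49016184 -0.05182619]
 [ 0.5514636  -0.05220131]]
line off edge mm [0.37 0.37] front [-39.82 -39.81]
```

View pics/w4.png

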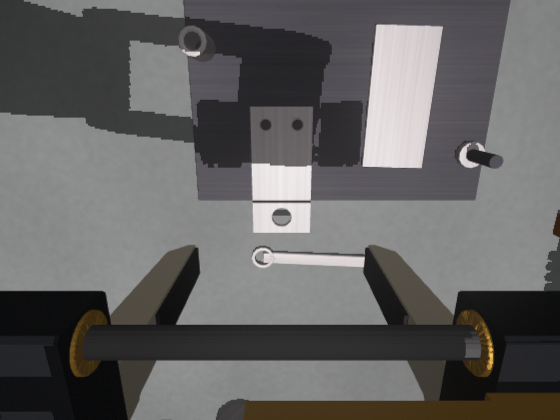

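The line is now within about 0.3 mm of the edge, with 39.8 mm sticking out and the strap square to within 0.1°. The blank, socket and bolt haven't moved, and the hand is clear.

```bash
python3 -c "
from cell import *
print(job_done())"
```

```text
the job is handed in; nothing more can be done
None
```

The drilled strap now lies flat and square with its scribed line over the right-hand edge (measured within about 0.4 mm, 39.8 mm sticking out), the hand is clear, and the job was handed in at about 15 s.

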